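Find the full tin by feel and hold it up

TASK

Lift the steel strap off the middle tin and hang it astride the bar of the rail, one leg on each side, and let go of it. Then heft the three tins one after the other, left, middle, right, lifting each clear and setting it back upright on the shelf, to find the full one, which is by far the heaviest. Finish holding the heaviest tin upright and still in the gripper, at least 12 cm clear of the shelf, with the other two left standing; do not put it down or let go, never tip a tin over, and leave the other things alone.

Things in the scene. Friction and masses are not known exactly. Their poses are not given: they have to be found in the camera images.
- tin_left_center (a point): centre, 45 mm above the underside, of the left of three tins in a row (left = +y, as the robot sees it): closed plain aluminium cylinder, 60 mm diameter, 90 high, lid fixed, z up. All look the same; one is full (380 to 450 g with tin), two nearly empty (100 to 150 g each). Neighbours about 130 mm apart. Contents have some 2 mm of play
- tin_middle_center (a point): centre, 45 mm above the underside, of the middle of three tins in a row (left = +y, as the robot sees it): closed plain aluminium cylinder, 60 mm diameter, 90 high, lid fixed, z up. All look the same; one is full (380 to 450 g with tin), two nearly empty (100 to 150 g each). Neighbours about 130 mm apart. Contents have some 2 mm of play
- tin_right_center (a point): centre, 45 mm above the underside, of the right of three tins in a row (left = +y, as the robot sees it): closed plain aluminium cylinder, 60 mm diameter, 90 high, lid fixed, z up. All look the same; one is full (380 to 450 g with tin), two nearly empty (100 to 150 g each). Neighbours about 130 mm apart. Contents have some 2 mm of play
- strap_grip (a point): middle of the black upright grip fin (40 mm along x, 10 along y, top 15 above this point) on a rigid bent-steel inverted-U strap, 140 g, 86 mm long in x, 40 wide in y, z up, astride the middle tin, a leg before and behind. Legs 4 mm thick, 78 apart inside, feet 135 mm below this point. Roof a shallow ridge: at the middle its top is 23 mm and its underside 27 mm below this point
- rail: low steel rail fixed on the shelf to the left of the tins: a round horizontal bar, 12 mm diameter, along the rail's y axis, 240 mm long, its centre line 130 mm above the shelf, on a post at each end. Origin on the shelf under the middle of the bar; z up
- table: the white laminate shelf, the work surface; its top is at height 0
- cup: white espresso cup, 60 mm diameter, 55 mm high, with a handle, just beyond the tins; origin at the centre of its underside; bystander, leave it alone
- tamper: steel coffee tamper, 54 mm diameter, 78 mm high, standing on the near side of the tins; origin at the centre of its underside; bystander, leave it alone
- scoop: stainless coffee scoop, bowl 46 mm diameter 26 mm high at the origin, flat handle reaching 118 mm along its -x, lying between the tins and the rail; origin at the centre of its underside; bystander, leave it alone
- sugar_pot: closed white ceramic sugar pot, 86 mm diameter, 96 mm high, beyond the tins; origin at the centre of its underside; bystander, leave it alone
- dripper: orange plastic coffee dripper, 104 mm diameter, 85 mm high, with a handle, beyond the tins on the right; origin at the centre of its underside; bystander, leave it alone
- jug: small steel milk jug, 70 mm diameter, 80 mm high, with a handle, beyond the gap between tins and rail; origin at the centre of its underside; bystander, leave it alone
Things that resemble listed ones, but are neither listed nor needed, are in the scene too. What is shaped like the part that bears tin_right_center but brown or turquoise is not meant.

How it is judged:
By the outcome, as a careful person would: the job done as asked, in the order asked, and still so for the second after the job is handed in, while the arm keeps its last pose, push and grip.
It also fails if it takes over 72 s, if anything falls off the work surface, if the arm or the gripper's body presses on something with over 40 N, if the wrist force passes 120 N, or if a joint passes its speed limit or range.

ROBOT

A 7-joint arm with a two-finger parallel gripper is mounted at the origin on the work surface. World frame = base frame: x ahead of the robot, y to its left, z up, the work surface at z = 0. Lengths are in m, angles in degrees, forces in N, time in s.
With the tool pointing down it reaches from about 0.425 to 0.875 m from the base axis. Payload 4.7 kg.
Tool frame: the origin (TCP) lies midway between the tips of the shut fingers; the grasp point (between the pads) lies env.grip_point_offset behind it (env.grip_point_offset is the distance from the TCP to the grasp point, in m); x points along the fingers, y is the direction in which the jaws open and shut, and the axes are right-handed (so a half turn about x gives the same grasp; the last joint's range is limited). The gripper opens to 87 mm and grips with 3 to 60 N. Pads are 19 mm wide; open, the fingers measure 117 mm over their backs; the gripper's body (75 mm by 190 mm) begins 51 mm behind the grasp point.
Start: joints at [-66.629, 18.392, -4.016, 83.108, 1.295, 78.541, -3.26], TCP at [0.249, 0.6, 0.223] pointing down, gripper open.
Joint ranges: [-163.93, 163.93], [-17.29, 119.83], [-79.2, 71.16], [3.27, 140.29], [-89.18, 269.18], [5.43, 117.66], [-154.24, 154.24]. Speed limits (degrees/s): [147.25, 147.25, 180, 180, 180, 180, 180].

INTERFACE

Orientations are given as [roll, pitch, yaw] about the fixed x, y, z axes, in that order (R = Rz(yaw) Ry(pitch) Rx(roll)).
In Python, from cell import readout, read_camera, camera_params, sign_off, spot_in, pinpoint, env gives the robot as it stands.
- The arm moves only by the shell command python3 -m pendant 'ROWS' [OPENING] [FORCE]. ROWS is a JSON object of lists of equal length, an entry for each row: "xyz": the shift along the world's x, y, z in m, a list of three; "turn": the turn about the world's z in rad. A call has 1 to 10 rows; each row shifts and turns the pose as measured when the row begins; what a row does not reach is not made up. A row lasts 1/8 s, in which the tool goes at most 62.5 mm and 10.7 degrees, less where a joint would pass 70% of its speed; a pose out of reach is approached as far as the arm can. A call is refused whole if a number of a shift passes 0.0625 or a number of a turn 0.188, either way. A call with a gripper value outside its range is refused whole. OPENING is the opening, from 0 (shut) to 1 (fully open), set as the call begins (- or left out, the last holds). The fingers move at their own pace and stop on an object; FORCE is the grip in N (left out, the last holds). Time passes only in rows, so rows that do not move let the fingers close. It gives the time, the measured TCP pose, the force and the opening at its end, in the units of the state.
- readout.get_obs(): the state, without advancing time (a new reading comes with each control period).
- read_camera(name): name is "side" or "top" or "wrist"; returns the picture (384x512x3 uint8, red, green, blue); there is no depth.
- camera_params(name): a dict with "fx", "fy", "cx", "cy" (pixels), "rvec" (rotation vector, rad) and "tvec" (3), from world to camera coordinates, as OpenCV has them; the wrist camera has in their place "hand_eye" (4x4, takes a point from camera to tool coordinates, whose origin is the TCP and whose axes are the tool frame's). Camera axes: x right, y down, z forward; pixel columns grow to the right and rows downward; lengths in m; the calibration is good to about 2 mm. A picture is of the moment at which its call begins: read the wrist's pose just before it. camera_params takes no time and is no camera call.
- sign_off(): hands the job in, once; it reports no verdict.
Trained networks look in the newest picture that a camera, given by its name, has taken for a name from the list of things; names that differ only in an ending like _2 or _b are one class to them, and where a whole thing is asked for, a point or a joint stands for the part that bears it (a point fixed in the world has none). Each returns a list of dicts, best first, with "score" (0 to 1); they miss things now and then, are a little off and sometimes report something else, mostly with a low value. They report only what shows in the picture. A call takes as long as a camera call. They do not tell look-alikes from the thing itself.
- spot_in(camera, name): "at" ([x, y, z] in m, in the coordinates of the camera as it stood for that picture, good to about 4 mm: the middle of the surface that is visible of it).
- pinpoint(camera, name): "at" ([x, y, z] in m, in the coordinates of the camera as it stood for that picture, good to about 4 mm: a listed point, or the origin of a listed thing).
The state is a dict: "time_s": time; "qpos": joint angles; "joint_velocities": joint speeds; "effort": joint torques, N m; "tool_pos": TCP position; "tool_rot": TCP orientation; "force": force on the tool from outside, world axes, zero at the start; "wrist_torque": the same for the moment, N m; "grip_width": finger opening in m.
Only numpy, scipy, OpenCV 4.12 (cv2) and the standard library are available. Lean on these libraries where they do the work, as an engineer would, in place of code of your own. Each camera call takes 0.05 s, during which the arm holds its last target.

## Working session

There is one attempt and no reset: what is moved stays moved. The work goes in short steps, Python scripts to look and compute and a shell command to move; the robot and the scene stay as the last step left them, time stands still between calls to the robot, and variables do not carry over. Pictures are saved under pics/ and viewed, and the job is handed in when it is done.

```bash
ls; mkdir -p pics
python3 - <<'E'
from cell import *
import cv2
print(readout.get_obs()); print(env.grip_point_offset)
for n in ["side","top","wrist"]:
    im=read_camera(n); cv2.imwrite(f"pics/{n}0.png",im[:,:,::-1]); print(n,camera_params(n))
E
```

```text
pics
{'time_s': 0.0, 'qpos': array([-66.63101806,  18.4405602 ,  -4.01704073,  83.1767001 ,
         1.29608914,  78.54121779,  -3.25993298]), 'joint_velocities': array([-0.01721097, -0.05110687,  0.00887965, -0.0297204 , -0.08891948,
       -0.03333092,  0.08494042]), 'effort': array([ 1.02224032e-03, -4.91298151e+01, -4.03768541e-01, -3.12523162e+01,
       -6.40287506e-02,  4.41648276e-02,  2.24713913e-04]), 'tool_pos': array([0.2492037 , 0.59971084, 0.22142898]), 'tool_rot': array([ -86.73860764,   89.88665307, -109.29608335]), 'force': array([ 0.42183535, -0.81660333, -0.02164763]), 'wrist_torque': array([ 0.04281056, -0.0113918 ,  0.03102397]), 'grip_width': 0.0867975613761275}
0.0187
side {'fx': 405.33686860834234, 'fy': 405.33686860834234, 'cx': 248.3384471822132, 'cy': 189.15219551141587, 'rvec': array([ 2.29691026, -0.21453759,  0.09175623]), 'tvec': array([-0.57045172,  0.10975136,  0.97312724])}
top {'fx': 398.6063248571988, 'fy': 398.6063248571988, 'cx': 252.84349367737258, 'cy': 194.15574484196006, 'rvec': array([ 2.16899455, -2.20695786,  0.03425256]), 'tvec': array([-0.01477377,  0.56377654,  1.18706007])}
wrist {'fx': 300.6189736745761, 'fy': 300.6189736745761, 'cx': 256.28114247203337, 'cy': 196.06034914571262, 'hand_eye': array([[-6.61746306e-04, -2.45802484e-01,  9.69319710e-01,
        -1.62997105e-01],
       [ 9.99999517e-01, -8.67223781e-04,  4.62778402e-04,
        -3.07558393e-04],
       [ 7.26865023e-04,  9.69319548e-01,  2.45802939e-01,
        -6.58802038e-02],
       [ 0.00000000e+00,  0.00000000e+00,  0.00000000e+00,
         1.00000000e+00]])}
```

View pics/side0.png

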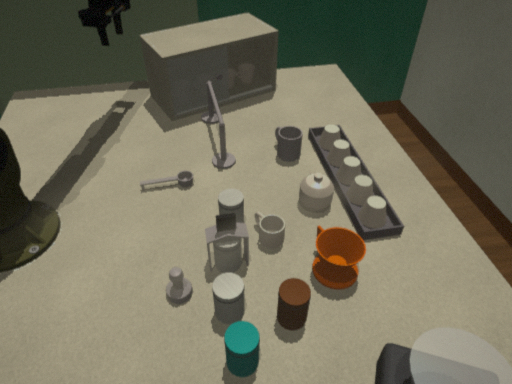

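View pics/top0.png

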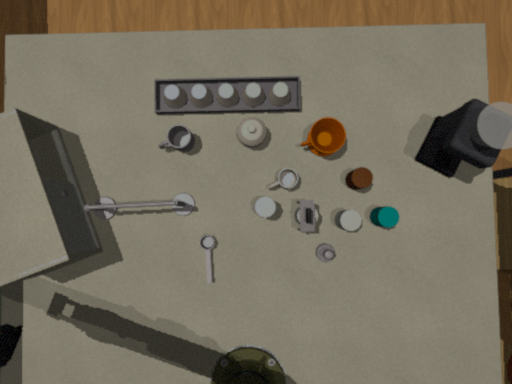

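View pics/wrist0.png

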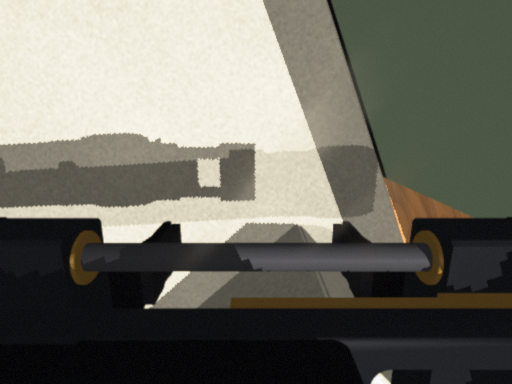

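```bash
cat > h.py <<'E'
from cell import *
import cv2, numpy as np
from scipy.spatial.transform import Rotation as Ro
def c2w(cam,p,obs=None):
    P=camera_params(cam)
    if cam=="wrist":
        T=P["hand_eye"]; t=T[:3,:3]@np.array(p)+T[:3,3]
        R=Ro.from_euler("xyz",obs["tool_rot"],degrees=True).as_matrix()
        return R@t+obs["tool_pos"]
    R=cv2.Rodrigues(P["rvec"])[0]
    return R.T@(np.array(p)-P["tvec"])
def ray(cam,u,v,z=None,obs=None,x=None,y=None):
    P=camera_params(cam); d=np.array([(u-P["cx"])/P["fx"],(v-P["cy"])/P["fy"],1.])
    o=c2w(cam,[0,0,0],obs); e=c2w(cam,d,obs)-o
    s=(z-o[2])/e[2] if z is not None else ((x-o[0])/e[0] if x is not None else (y-o[1])/e[1])
    return o+s*e
def proj(cam,w,obs=None):
    P=camera_params(cam)
    if cam=="wrist":
        R=Ro.from_euler("xyz",obs["tool_rot"],degrees=True).as_matrix()
        T=P["hand_eye"]; t=R.T@(np.array(w)-obs["tool_pos"]); c=T[:3,:3].T@(t-T[:3,3])
    else: c=cv2.Rodrigues(P["rvec"])[0]@np.array(w)+P["tvec"]
    return np.array([P["fx"]*c[0]/c[2]+P["cx"],P["fy"]*c[1]/c[2]+P["cy"]])
def st():
    o=readout.get_obs(); print(round(o["time_s"],2),o["tool_pos"].round(4),o["tool_rot"].round(1),"F",o["force"].round(2),"w",round(o["grip_width"],4)); return o
def snap(cam,name,s=1,crop=None):
    im=read_camera(cam); i=im[:,:,::-1]
    if crop: i=i[crop[1]:crop[3],crop[0]:crop[2]]
    if s!=1: i=cv2.resize(i,None,fx=s,fy=s,interpolation=cv2.INTER_CUBIC)
    cv2.imwrite(f"pics/{name}.png",i); return im
E
python3 - <<'E'
from h import *
o=st()
for cam in ["top","side"]:
  for n in ["tin_left_center","tin_middle_center","tin_right_center","strap_grip","rail"]:
    for r in pinpoint(cam,n)[:4]: print(cam,n,round(r["score"],2),c2w(cam,r["at"]).round(4))
E
```

```text
0.15 [0.2493 0.5998 0.2217] [ -86.    89.9 -108.5] F [-0.47  0.09  0.28] w 0.087
top tin_middle_center 0.39 [ 0.4962 -0.1783  0.0404]
top tin_right_center 0.95 [ 0.4883 -0.4043  0.0418]
top tin_right_center 0.75 [ 0.6044 -0.3338  0.0471]
top tin_right_center 0.63 [ 0.4831 -0.3019  0.0435]
top strap_grip 0.88 [ 0.4988 -0.1779  0.1332]
top rail 0.82 [0.5366 0.3097 0.001 ]
side tin_left_center 0.76 [ 0.524  -0.0608  0.0406]
side tin_middle_center 0.73 [ 0.5014 -0.1788  0.0464]
side tin_middle_center 0.44 [0.4279 0.1185 0.003 ]
side tin_right_center 0.94 [ 0.487  -0.2948  0.0459]
side tin_right_center 0.61 [ 0.4921 -0.406   0.0464]
side tin_right_center 0.59 [ 0.6069 -0.3342  0.0441]
side strap_grip 0.81 [ 0.5019 -0.1747  0.1312]
side rail 0.95 [0.5382 0.3085 0.001 ]
side rail 0.24 [ 0.5005 -0.181   0.0438]
```

Run:
```python
from h import *
snap("side","sideA",3,(130,10,330,200))
snap("top","topA",4,(60,150,250,290))
snap("top","topB",4,(220,160,410,290))
snap("side","sideB",3,(130,160,330,384))
o=st()
R=Ro.from_euler("xyz",o["tool_rot"],degrees=True).as_matrix(); print(R.round(3))
```

```text
0.85 [0.2495 0.6002 0.2226] [64.7 90.  42.1] F [-0.28 -0.39 -0.04] w 0.087
[[ 0.     0.384  0.923]
 [ 0.     0.923 -0.384]
 [-1.     0.     0.   ]]
```

View pics/sideA.png

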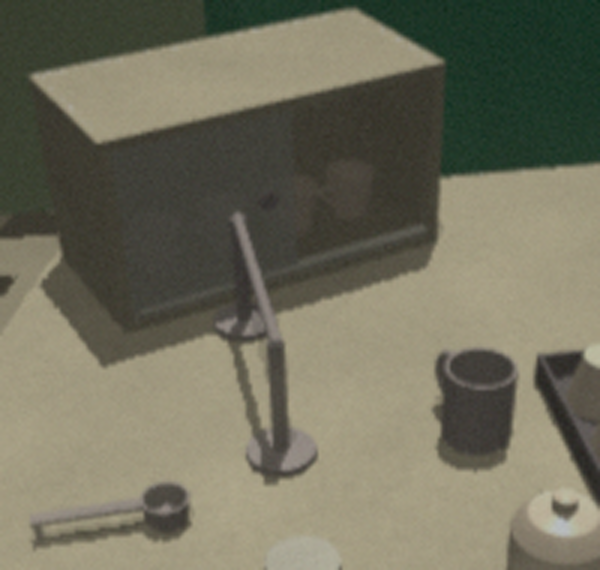

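View pics/topA.png

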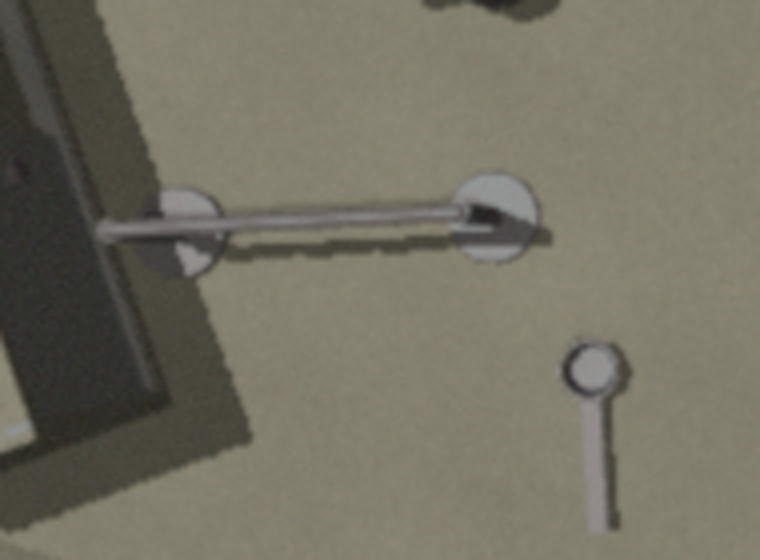

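View pics/topB.png

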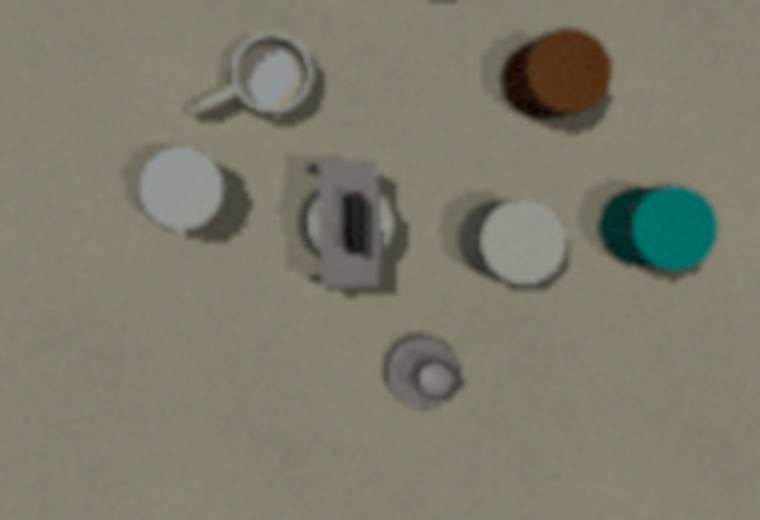

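View pics/sideB.png

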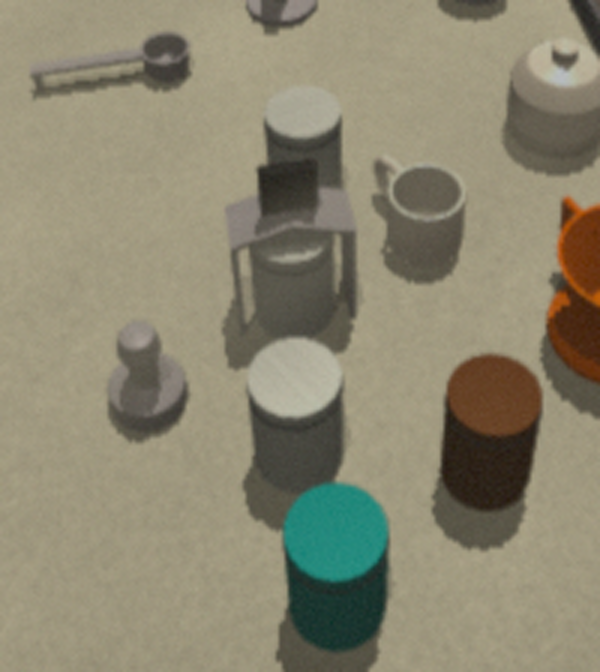

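Run:
```python
from h import *
def t(x,y,z,n,ox=60,oy=150): print(n,ray("top",ox+x/4,oy+y/4,z).round(4))
t(105,230,.13,"barL");t(466,212,.13,"barR");t(180,232,0.003,"baseL");t(495,217,.003,"baseR")
for p in [(181,188),(523,242)]: t(*p,.09,"lid",220,160)
for p in [(319,158),(374,162),(380,287),(319,287)]: t(*p,.11,"roof",220,160)
t(354.5,223,.148,"fin",220,160)
t(275,75,.055,"cup",220,160); t(672,228,.09,"teal",220,160); t(437,378,.078,"tamper",220,160)
t(595,370,.026,"scoop")
# side
def s(x,y,z,n,ox=130,oy=160): print("S",n,ray("side",ox+x/3,oy+y/3,z).round(4))
s(303,113,.09,"lidL");s(296,377,.09,"lidR");s(288,166,.15,"fintop")
s(237,215,.136,"barL",130,10);s(276,338,.136,"barR",130,10);s(281,450,.003,"baseR",130,10)
s(98,143,.25,"cab near top corner",130,10);s(133,328,0,"cab near bottom",130,10);s(440,235,0,"cab far bottom",130,10)
b=ray("side",130+133/3,10+328/3,0)
print("cab height", ray("side",130+98/3,10+143/3,x=b[0]), ray("side",130+98/3,10+143/3,y=b[1]))
```

```text
barL [0.5293 0.4299 0.13  ]
barR [0.5373 0.182  0.13  ]
baseL [0.5297 0.4279 0.003 ]
baseR [0.5369 0.1865 0.003 ]
lid [ 0.5229 -0.0602  0.09  ]
lid [ 0.481  -0.2986  0.09  ]
roof [ 0.5416 -0.1555  0.11  ]
roof [ 0.5382 -0.1933  0.11  ]
roof [ 0.4522 -0.1954  0.11  ]
roof [ 0.4529 -0.1535  0.11  ]
fin [ 0.4967 -0.1743  0.148 ]
cup [ 0.6044 -0.1305  0.055 ]
teal [ 0.489  -0.4026  0.09  ]
tamper [ 0.3861 -0.2382  0.078 ]
scoop [0.4215 0.1086 0.026 ]
S lidL [ 0.5277 -0.065   0.09  ]
S lidR [ 0.4867 -0.3016  0.09  ]
S fintop [ 0.5021 -0.1775  0.15  ]
S barL [0.5348 0.4192 0.136 ]
S barR [0.5427 0.181  0.136 ]
S baseR [0.5426 0.1893 0.003 ]
S cab near top corner [0.4069 0.3614 0.25  ]
S cab near bottom [0.4121 0.4419 0.    ]
S cab far bottom [0.797  0.5846 0.    ]
cab height [0.41211425 0.2039312  0.31874116] [0.40430773 0.44186295 0.21488381]
```

```bash
python3 -m pendant '{"xyz":[[0.03,-0.05,0.02],[0.03,-0.05,0.02],[0.03,-0.05,0.02],[0.03,-0.05,0.01],[0.03,-0.05,0],[0.011,-0.06,0],[0.011,-0.06,0],[0.011,-0.06,0],[0.011,-0.06,0],[0.011,-0.06,0]],"turn":[0.08,0.08,0.08,0.08,0.07,0,0,0,0,0]}' 1 30
```

```text
time_s: 2.1
tool_pos: [0.4551, 0.0395, 0.295]
tool_rot: [28.7, 89.6, 29.8]
force: [0.7, 0.1, -0.5]
grip_width: 0.087
```

```bash
python3 -m pendant '{"xyz":[[0.011,-0.054,-0.018],[0.011,-0.054,-0.018],[0.011,-0.054,-0.018],[0.011,-0.054,-0.018],[0,0,0]],"turn":[-0.005,-0.005,-0.005,0,0]}'
python3 - <<'E'
from h import *
o=st(); snap("wrist","w1")
for n in ["strap_grip","tin_middle_center"]:
    for r in pinpoint("wrist",n)[:3]: print(n,round(r["score"],2),c2w("wrist",r["at"],o).round(4))
E
```

```text
time_s: 2.72
tool_pos: [0.4994, -0.1891, 0.2235]
tool_rot: [14.8, 89.2, 14.6]
force: [-0.4, -0.5, -0.2]
grip_width: 0.0874
2.73 [ 0.4994 -0.1891  0.2235] [14.8 89.2 14.6] F [-0.38 -0.55 -0.16] w 0.0874
strap_grip 0.58 [ 0.4956 -0.1756  0.1337]
```

View pics/w1.png

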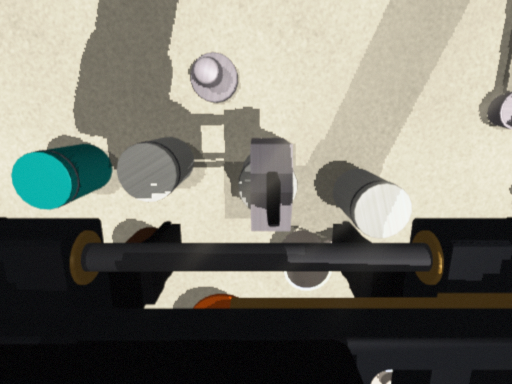

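Run:
```python
from h import *
o=st()
for p,z in [((272,173),.15),((273,225),.15),((266,200),.15),((279,200),.15),((250,140),.108),((290,140),.108),((252,229),.108),((291,229),.108),((381,210),.09),((150,170),.09)]: print(p,ray("wrist",*p,z,o).round(4))
```

```text
2.88 [ 0.5013 -0.183   0.2248] [23.2 89.  23.5] F [-0.25  0.01  0.58] w 0.0875
(272, 173) [ 0.4776 -0.1705  0.15  ]
(273, 225) [ 0.5218 -0.1689  0.15  ]
(266, 200) [ 0.5001 -0.175   0.15  ]
(279, 200) [ 0.5    -0.1644  0.15  ]
(250, 140) [ 0.455  -0.1886  0.108 ]
(290, 140) [ 0.4549 -0.152   0.108 ]
(252, 229) [ 0.5419 -0.1868  0.108 ]
(291, 229) [ 0.5419 -0.1481  0.108 ]
(381, 210) [ 0.5277 -0.0529  0.09  ]
(150, 170) [ 0.4863 -0.2885  0.09  ]
```

```bash
python3 -m pendant '{"xyz":[[-0.001,0.004,-0.03],[0,0.003,-0.03],[0,0,-0.03],[0,0,-0.01],[0,0,0]],"turn":[0.01,0.01,0,0,0]}' 0.5
python3 - <<'E'
from h import *
o=st();snap("wrist","w2")
E
```

```text
time_s: 3.5
tool_pos: [0.5044, -0.1657, 0.1264]
tool_rot: [24.7, 88.4, 27.0]
force: [-0.8, 0.9, -0.5]
grip_width: 0.0471
3.5 [ 0.5044 -0.1657  0.1264] [24.7 88.4 27. ] F [-0.78  0.89 -0.55] w 0.0471
```

View pics/w2.png

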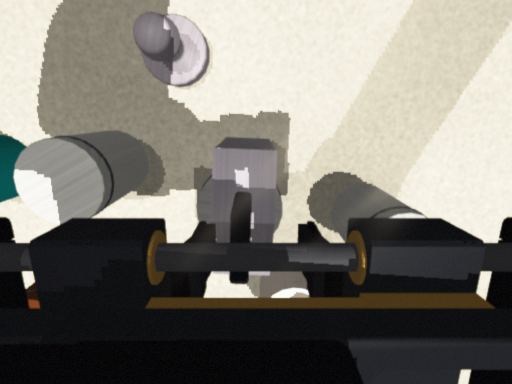

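```bash
python3 -m pendant '{"xyz":[[-0.003,-0.006,-0.003],[-0.002,-0.003,-0.003],[0,0,0]],"turn":[0,0,0]}'
python3 - <<'E'
from h import *
o=st();R=Ro.from_euler("xyz",o["tool_rot"],degrees=True).as_matrix(); print(R.round(3))
E
```

```text
time_s: 3.92
tool_pos: [0.5011, -0.176, 0.1232]
tool_rot: [19.8, 88.2, 22.1]
force: [-0.4, -0.1, -0.2]
grip_width: 0.0438
3.92 [ 0.5011 -0.176   0.1232] [19.8 88.2 22.1] F [-0.36 -0.06 -0.23] w 0.0438
[[ 0.03  -0.041  0.999]
 [ 0.012  0.999  0.041]
 [-0.999  0.011  0.03 ]]
```

```bash
python3 -m pendant '{"xyz":[[0,0,-0.004],[0,0,0],[0,0,0],[0,0,0]],"turn":[-0.01,0,0,0]}' 0 30
```

```text
time_s: 4.42
tool_pos: [0.5013, -0.1761, 0.1191]
tool_rot: [19.6, 88.1, 21.4]
force: [0.3, 0.4, -0.4]
grip_width: 0.0117
```

```bash
python3 -m pendant '{"xyz":[[0,0,0],[0,0,0.01],[0,0,0.02],[0,0,0.03],[0,0,0.04],[0,0,0.04],[0,0,0.01],[0,0,0]],"turn":[0,0,0,0,0,0,0,0]}'
python3 - <<'E'
from h import *
o=st();snap("side","s3",2,(130,10,386,300))
E
```

```text
time_s: 5.42
tool_pos: [0.4991, -0.1759, 0.2745]
tool_rot: [21.8, 88.2, 23.4]
force: [-0.6, -0.2, -1.8]
grip_width: 0.0098
5.42 [ 0.4991 -0.1759  0.2745] [21.8 88.2 23.4] F [-0.65 -0.16 -1.75] w 0.0098
```

View pics/s3.png

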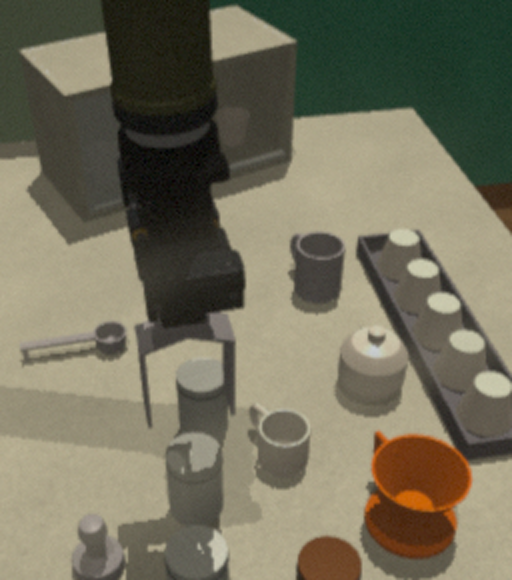

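```bash
python3 -m pendant '{"xyz":[[0.003,0.03,0.01],[0.005,0.05,0],[0.005,0.055,0],[0.005,0.055,0],[0.005,0.055,0],[0.005,0.055,0],[0.005,0.05,0],[0.003,0.04,0],[0.002,0.02,0],[0,0,0]],"turn":[0,0,0,0,0,0,0,0,0,0]}'
python3 - <<'E'
from h import *
o=st();snap("side","s4",3,(130,10,330,200))
E
```

```text
time_s: 6.72
tool_pos: [0.5267, 0.2428, 0.2645]
tool_rot: [111.6, 89.9, 112.9]
force: [-0.1, -0.9, -1.0]
grip_width: 0.0099
6.72 [0.5267 0.2428 0.2645] [111.6  89.9 112.9] F [-0.14 -0.88 -0.96] w 0.0099
```

View pics/s4.png

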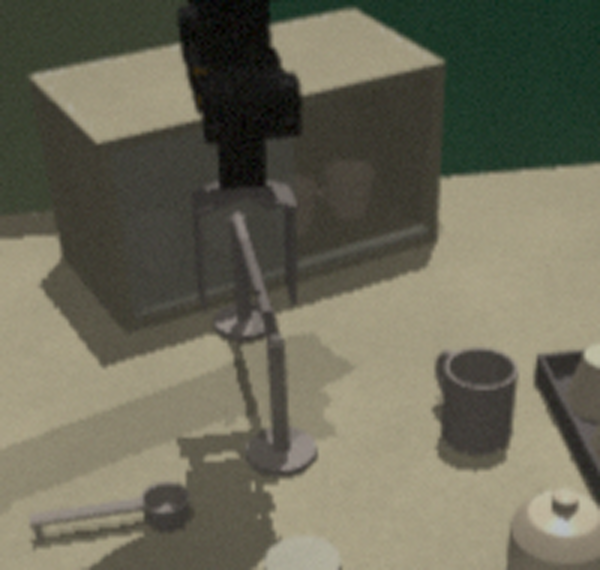

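```bash
python3 -m pendant '{"xyz":[[0.006,0.012,0.005],[0.006,0.012,0.003],[0,0,0]],"turn":[0.005,0.005,0]}'
python3 - <<'E'
from h import *
o=st();snap("wrist","w5"); snap("top","t5",4,(60,150,250,290));snap("side","s5",3,(130,10,330,200))
E
```

```text
time_s: 7.15
tool_pos: [0.5413, 0.2623, 0.274]
tool_rot: [8.3, 89.9, 9.7]
force: [0.3, -0.4, -1.7]
grip_width: 0.0101
7.15 [0.5413 0.2623 0.274 ] [ 8.3 89.9  9.7] F [ 0.33 -0.37 -1.69] w 0.0101
```

View pics/w5.png

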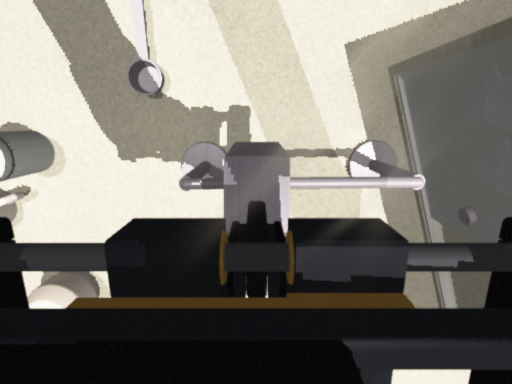

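View pics/s5.png

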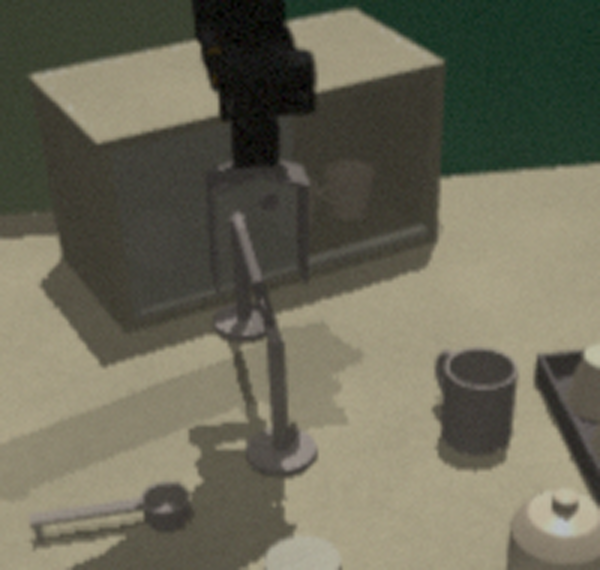

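```bash
python3 - <<'E'
from h import *
o=st()
for p in [(190,183),(300,183),(415,183)]: print(p,ray("wrist",*p,.13,o).round(4))
E
python3 -m pendant '{"xyz":[[-0.001,0,-0.03],[0,0,-0.03],[0,0,-0.025],[0,0,-0.02],[0,0,0]],"turn":[0,0,0,0,0]}'
```

```text
7.3 [0.5408 0.2611 0.2737] [-42.6  90.  -41.2] F [-0.46  0.39 -1.21] w 0.0097
(190, 183) [0.5403 0.1914 0.13  ]
(300, 183) [0.5376 0.3059 0.13  ]
(415, 183) [0.5348 0.4256 0.13  ]
time_s: 7.92
tool_pos: [0.5395, 0.2587, 0.1669]
tool_rot: [-2.1, 89.9, -0.9]
force: [0.5, 0.8, -0.8]
grip_width: 0.0097
```

```bash
python3 -m pendant '{"xyz":[[0.001,0,-0.01],[0,0,-0.005],[0,0,-0.003],[0,0,-0.002]],"turn":[0.005,0,0,0]}'
```

```text
time_s: 8.43
tool_pos: [0.5421, 0.259, 0.1486]
tool_rot: [20.6, 89.7, 22.2]
force: [-0.6, 0.7, -1.5]
grip_width: 0.0096
```

```bash
python3 -m pendant '{"xyz":[[-0.002,0,-0.003],[0,0,-0.002]],"turn":[0,0]}'
```

```text
time_s: 8.68
tool_pos: [0.5421, 0.2591, 0.1479]
tool_rot: [21.5, 89.4, 23.0]
force: [-5.5, -1.6, 8.9]
grip_width: 0.0097
```

```bash
python3 -m pendant '{"xyz":[[0,0,0.001],[0,0,0],[0,0,0]],"turn":[0,0,0]}' 0.5
python3 - <<'E'
from h import *
o=st();snap("wrist","w6"); snap("side","s6",3,(130,10,330,200))
E
```

```text
time_s: 9.05
tool_pos: [0.5428, 0.2596, 0.1501]
tool_rot: [23.8, 89.2, 25.3]
force: [1.1, -0.1, -1.1]
grip_width: 0.0321
9.05 [0.5428 0.2596 0.1501] [23.8 89.2 25.3] F [ 1.07 -0.12 -1.12] w 0.0321
```

View pics/w6.png

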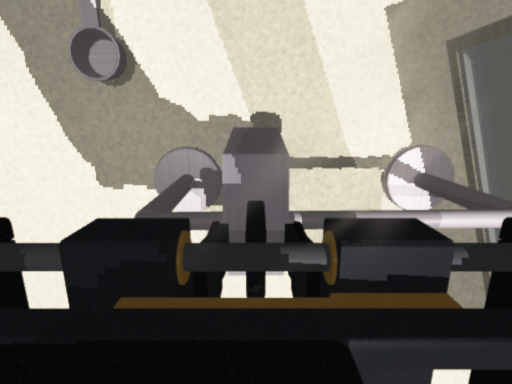

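View pics/s6.png

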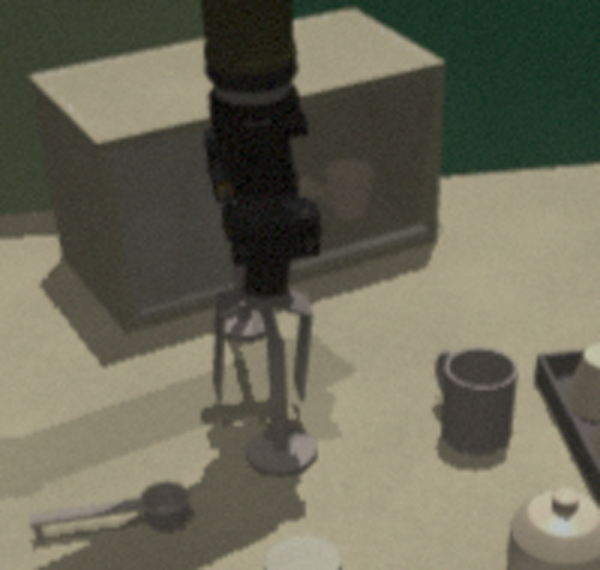

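```bash
python3 -m pendant '{"xyz":[[0,0,0.015],[0,0,0.03],[0,0,0.03],[0,0,0.02]],"turn":[0,0,0,0]}'
python3 - <<'E'
from h import *
o=st();snap("top","t7",4,(60,150,250,290)); snap("side","s7",3,(130,10,330,200))
E
```

```text
time_s: 9.65
tool_pos: [0.5418, 0.259, 0.2486]
tool_rot: [20.8, 89.4, 22.2]
force: [-0.1, 0.0, -0.5]
grip_width: 0.0436
9.65 [0.5418 0.259  0.2486] [20.8 89.4 22.2] F [-0.14  0.02 -0.46] w 0.0436
```

View pics/s7.png

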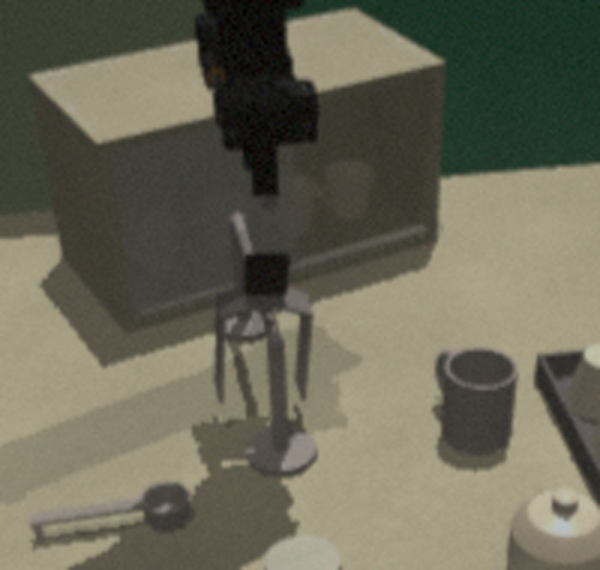

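```bash
python3 -m pendant '{"xyz":[[-0.002,-0.03,0],[-0.003,-0.055,0],[-0.003,-0.055,-0.005],[-0.003,-0.055,-0.01],[-0.003,-0.05,-0.01],[-0.002,-0.035,-0.01],[0,-0.015,-0.01],[0,0,0]],"turn":[-0.01,-0.01,0,0,0,0,0,0]}' 1 30
python3 - <<'E'
from h import *
o=st();snap("wrist","w8")
for r in pinpoint("wrist","tin_left_center")[:3]: print(round(r["score"],2),c2w("wrist",r["at"],o).round(4))
E
```

```text
time_s: 10.75
tool_pos: [0.5177, -0.0552, 0.1981]
tool_rot: [26.6, 89.6, 26.3]
force: [1.0, 0.6, -0.0]
grip_width: 0.0873
10.75 [ 0.5177 -0.0552  0.1981] [26.6 89.6 26.3] F [ 1.04  0.62 -0.  ] w 0.0873
0.7 [ 0.6107 -0.1328  0.0011]
```

View pics/w8.png

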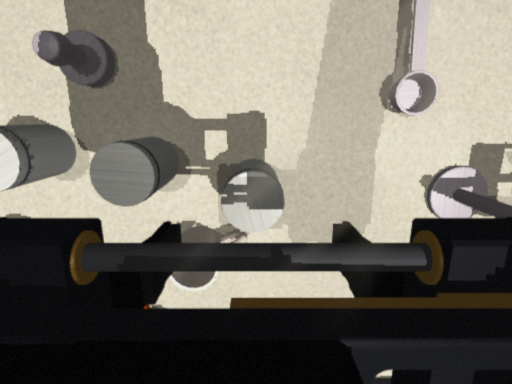

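Run:
```python
from h import *
o=st(); o2=dict(o); o2["tool_pos"]=np.array([.5177,-.0552,.1981]); o2["tool_rot"]=np.array([26.6,89.6,26.3])
for p in [(252,200),(125,173),(221,200),(283,200),(252,231)]: print(p,ray("wrist",*p,.09,o2).round(4))
```

```text
10.85 [ 0.5188 -0.0529  0.1991] [25.  89.5 24.9] F [0.06 0.47 0.77] w 0.087
(252, 200) [ 0.5249 -0.0594  0.09  ]
(125, 173) [ 0.4986 -0.1748  0.09  ]
(221, 200) [ 0.5247 -0.0883  0.09  ]
(283, 200) [ 0.5251 -0.0305  0.09  ]
(252, 231) [ 0.5557 -0.0597  0.09  ]
```

```bash
python3 -m pendant '{"xyz":[[0.003,-0.004,-0.03],[0.003,-0.003,-0.035],[0,0,-0.025],[0,0,0]],"turn":[0,0,0,0]}'
```

```text
time_s: 11.35
tool_pos: [0.5268, -0.0542, 0.1089]
tool_rot: [26.6, 89.2, 27.0]
force: [-0.3, 0.2, 0.4]
grip_width: 0.0871
```

```bash
python3 -m pendant '{"xyz":[[-0.001,-0.005,-0.02],[-0.001,-0.001,-0.025],[0,0,-0.015],[0,0,0]],"turn":[0,0,0,0]}'
```

```text
time_s: 11.85
tool_pos: [0.5294, -0.0566, 0.0527]
tool_rot: [21.1, 88.7, 21.8]
force: [-0.2, -0.7, 0.1]
grip_width: 0.0872
```

```bash
python3 -m pendant '{"xyz":[[-0.004,-0.003,-0.006],[0,0,0],[0,0,0],[0,0,0],[0,0,0],[0,0,0]],"turn":[0,0,0,0,0,0]}' 0.5 30; python3 -m pendant '{"xyz":[[0,0,0],[0,0,0]],"turn":[0,0]}'
```

```text
time_s: 12.6
tool_pos: [0.527, -0.0595, 0.049]
tool_rot: [19.1, 88.5, 19.9]
force: [-1.0, -0.3, -1.2]
grip_width: 0.0599
time_s: 12.85
tool_pos: [0.527, -0.0595, 0.049]
tool_rot: [19.1, 88.5, 19.9]
force: [-0.7, 0.0, -0.4]
grip_width: 0.0602
```

```bash
python3 -m pendant '{"xyz":[[0,0,0],[0,0,0.006],[0,0,0.015],[0,0,0.02],[0,0,0.015],[0,0,0],[0,0,0]],"turn":[0,0,0,0,0,0,0]}' 0 30
python3 - <<'E'
from h import *
for i in range(4): o=st();read_camera("top")
snap("side","s9",3,(130,120,330,310))
E
```

```text
time_s: 13.72
tool_pos: [0.5273, -0.0597, 0.1094]
tool_rot: [18.4, 88.4, 19.1]
force: [-0.7, -0.1, -1.9]
grip_width: 0.06
13.72 [ 0.5273 -0.0597  0.1094] [18.4 88.4 19.1] F [-0.73 -0.08 -1.94] w 0.06
13.78 [ 0.5273 -0.0598  0.1094] [18.2 88.4 18.9] F [ 1.28 -0.06 -1.41] w 0.0603
13.82 [ 0.5272 -0.0598  0.1092] [18.2 88.5 19. ] F [-0.43 -0.1  -1.63] w 0.06
13.88 [ 0.5271 -0.0598  0.109 ] [18.3 88.5 19.1] F [ 0.15  0.49 -2.  ] w 0.0602
```

View pics/s9.png

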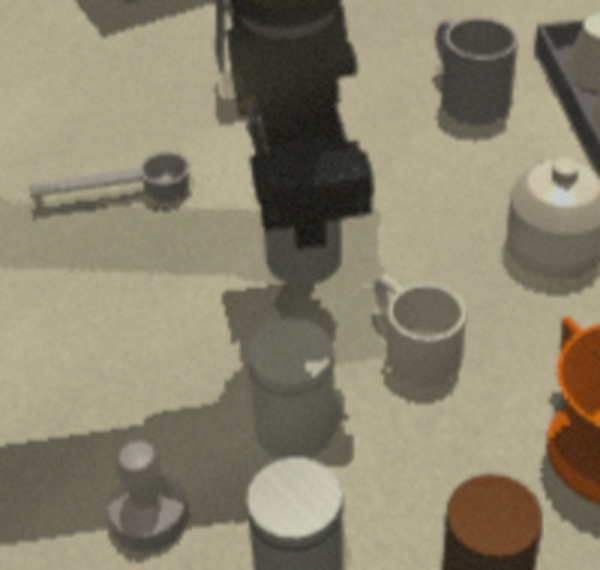

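```bash
python3 -m pendant '{"xyz":[[0,0,-0.02],[0,0,-0.02],[0,0,-0.01],[0,0,-0.004],[0,0,0]],"turn":[0,0,0,0,0]}'
```

```text
time_s: 14.6
tool_pos: [0.527, -0.0599, 0.0529]
tool_rot: [18.0, 88.5, 18.7]
force: [-0.0, 0.2, -0.7]
grip_width: 0.0603
```

```bash
python3 -m pendant '{"xyz":[[0,0,-0.003],[0,0,-0.002]],"turn":[0,0]}'
```

```text
time_s: 14.85
tool_pos: [0.528, -0.0599, 0.0489]
tool_rot: [17.1, 88.4, 17.9]
force: [0.2, 1.7, 7.2]
grip_width: 0.06
```

```bash
python3 -m pendant '{"xyz":[[0,0,0],[0,0,0],[0,0,0],[0,0,0.02],[0,0,0.04],[0,0,0.04],[0,0,0.03]],"turn":[0,0,0,0,0,0,0]}' 1
python3 - <<'E'
from h import *
o=st();snap("wrist","w10"); o2=st()
E
```

```text
time_s: 15.72
tool_pos: [0.5264, -0.0599, 0.181]
tool_rot: [18.3, 88.6, 19.0]
force: [-0.0, -0.5, -0.3]
grip_width: 0.0869
15.72 [ 0.5264 -0.0599  0.181 ] [18.3 88.6 19. ] F [-0.   -0.52 -0.3 ] w 0.0869
15.78 [ 0.5287 -0.0602  0.185 ] [15.6 88.3 16.3] F [ 1.73 -0.21  2.73] w 0.0867
```

View pics/w10.png

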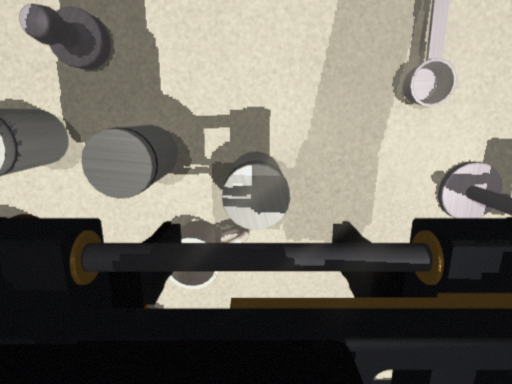

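```bash
python3 - <<'E'
from h import *
o=st(); o["tool_pos"]=np.array([.5264,-.0599,.181]); o["tool_rot"]=np.array([18.3,88.6,19.])
for p in [(117,162),(256,193)]: print(p,ray("wrist",*p,.09,o).round(4))
E
python3 -m pendant '{"xyz":[[-0.008,-0.03,0],[-0.01,-0.04,0],[-0.008,-0.03,0],[-0.003,-0.012,-0.01],[0,0,0]],"turn":[0,0,0,0,0]}'
```

```text
15.78 [ 0.5287 -0.0602  0.185 ] [15.6 88.3 16.3] F [ 1.73 -0.21  2.73] w 0.0867
(117, 162) [ 0.4983 -0.1773  0.09  ]
(256, 193) [ 0.5242 -0.06    0.09  ]
time_s: 16.4
tool_pos: [0.5002, -0.1734, 0.176]
tool_rot: [15.4, 88.0, 16.3]
force: [0.9, 0.4, 0.4]
grip_width: 0.0873
```

```bash
python3 -m pendant '{"xyz":[[-0.001,-0.001,-0.03],[-0.001,-0.001,-0.03],[-0.001,0,-0.02],[0,0,0]],"turn":[0,0,0,0]}'
```

```text
time_s: 16.9
tool_pos: [0.4994, -0.1684, 0.0929]
tool_rot: [19.4, 87.9, 20.8]
force: [0.5, 0.4, 0.0]
grip_width: 0.0869
```

```bash
python3 -m pendant '{"xyz":[[0,-0.007,-0.003],[-0.001,-0.001,-0.02],[0,0,-0.015],[0,0,-0.003],[0,0,0]],"turn":[0,0,0,0,0]}'
```

```text
time_s: 17.52
tool_pos: [0.5025, -0.1763, 0.0542]
tool_rot: [15.3, 87.6, 16.9]
force: [0.1, 0.3, -0.9]
grip_width: 0.0872
```

```bash
python3 -m pendant '{"xyz":[[-0.003,0,-0.005],[0,0,0],[0,0,0],[0,0,0],[0,0,0],[0,0,0],[0,0,0]],"turn":[0,0,0,0,0,0,0]}' 0 30; python3 -m pendant '{"xyz":[[0,0,0.006],[0,0,0.015],[0,0,0.02],[0,0,0.015],[0,0,0],[0,0,0]],"turn":[0,0,0,0,0,0]}'
python3 - <<'E'
from h import *
for i in range(4): o=st();read_camera("top")
snap("side","s11",3,(130,120,330,310))
E
```

```text
time_s: 18.4
tool_pos: [0.5001, -0.1764, 0.0501]
tool_rot: [14.5, 87.5, 16.0]
force: [-0.9, -0.4, -0.7]
grip_width: 0.06
time_s: 19.15
tool_pos: [0.5001, -0.1765, 0.1103]
tool_rot: [14.4, 87.4, 15.9]
force: [0.5, -0.1, -0.8]
grip_width: 0.0602
19.15 [ 0.5001 -0.1765  0.1103] [14.4 87.4 15.9] F [ 0.5  -0.09 -0.8 ] w 0.0602
19.2 [ 0.5002 -0.1766  0.1103] [14.2 87.4 15.7] F [-0.63  0.13 -1.54] w 0.0602
19.25 [ 0.5    -0.1766  0.1101] [14.4 87.4 15.9] F [-0.02 -0.77 -2.14] w 0.0601
19.3 [ 0.4999 -0.1765  0.1099] [14.4 87.4 16. ] F [ 0.87  0.15 -0.68] w 0.0598
```

View pics/s11.png

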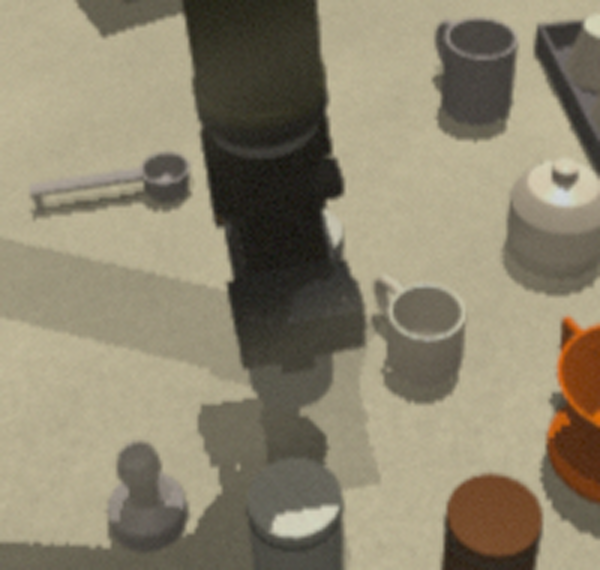

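```bash
python3 -m pendant '{"xyz":[[0,0,-0.02],[0,0,-0.02],[0,0,-0.01],[0,0,-0.004],[0,0,0]],"turn":[0,0,0,0,0]}'; python3 -m pendant '{"xyz":[[0,0,-0.003],[0,0,-0.0015]],"turn":[0,0]}'
```

```text
time_s: 20.02
tool_pos: [0.4998, -0.1767, 0.0538]
tool_rot: [14.3, 87.5, 15.9]
force: [0.2, -0.4, -1.2]
grip_width: 0.0601
time_s: 20.27
tool_pos: [0.5007, -0.1769, 0.0502]
tool_rot: [13.4, 87.4, 14.9]
force: [-0.1, -0.7, -0.7]
grip_width: 0.06
```

```bash
python3 -m pendant '{"xyz":[[0,0,-0.001]],"turn":[0]}'
```

```text
time_s: 20.4
tool_pos: [0.501, -0.1769, 0.05]
tool_rot: [13.8, 87.4, 15.3]
force: [-3.5, 0.7, 8.3]
grip_width: 0.06
```

```bash
python3 -m pendant '{"xyz":[[0,0,0],[0,0,0],[0,0,0],[0,0,0.02],[0,0,0.04],[0,0,0.04],[0,0,0.02],[0,0,0]],"turn":[0,0,0,0,0,0,0,0]}' 1
python3 - <<'E'
from h import *
o=st();snap("wrist","w12"); 
for p in [(118,165)]: print(p,ray("wrist",*p,.09,o).round(4))
E
```

```text
time_s: 21.4
tool_pos: [0.5011, -0.177, 0.1736]
tool_rot: [12.8, 87.3, 14.3]
force: [-0.0, -0.1, -0.4]
grip_width: 0.087
21.4 [ 0.5011 -0.177   0.1736] [12.8 87.3 14.3] F [-0.01 -0.14 -0.44] w 0.087
(118, 165) [ 0.4775 -0.2902  0.09  ]
```

View pics/w12.png

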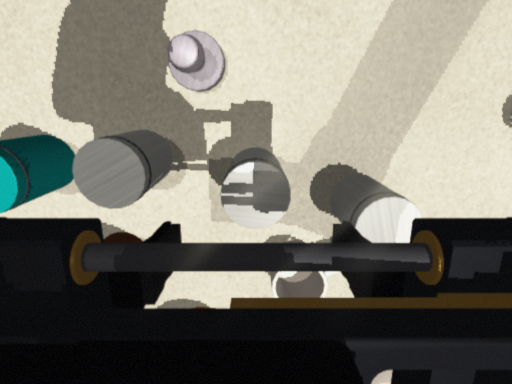

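```bash
python3 - <<'E'
from h import *
o=st(); 
for p in [(109,173),(255,193)]: print(p,ray("wrist",*p,.09,o).round(4))
E
python3 -m pendant '{"xyz":[[-0.004,-0.03,0],[-0.005,-0.04,0],[-0.004,-0.03,0],[-0.002,-0.015,-0.01],[0,0,0]],"turn":[0,0,0,0,0]}'
```

```text
21.45 [ 0.5004 -0.1769  0.1725] [13.5 87.4 15. ] F [-0.31 -0.04  0.69] w 0.0872
(109, 173) [ 0.4833 -0.2976  0.09  ]
(255, 193) [ 0.4977 -0.1777  0.09  ]
time_s: 22.08
tool_pos: [0.4811, -0.2924, 0.1545]
tool_rot: [22.1, 87.9, 23.7]
force: [0.3, 0.2, -0.2]
grip_width: 0.0873
```

```bash
python3 -m pendant '{"xyz":[[0.001,-0.004,-0.02],[0.001,-0.003,-0.025],[0,-0.002,-0.01],[0,0,0]],"turn":[0,0,0,0]}'
python3 - <<'E'
from h import *
o=st();snap("wrist","w13")
E
```

```text
time_s: 22.58
tool_pos: [0.4831, -0.2977, 0.094]
tool_rot: [28.5, 88.0, 30.4]
force: [-0.5, 0.0, -0.6]
grip_width: 0.0871
22.57 [ 0.4831 -0.2977  0.094 ] [28.5 88.  30.4] F [-0.46  0.01 -0.62] w 0.0871
```

View pics/w13.png

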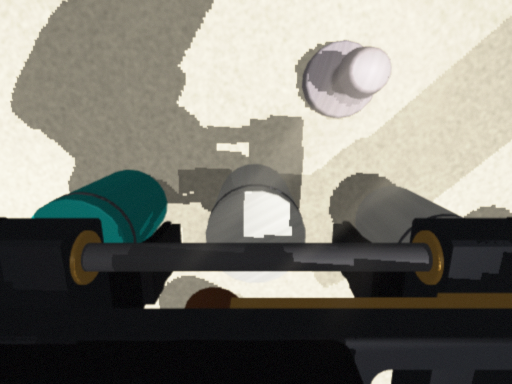

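```bash
python3 -m pendant '{"xyz":[[0,0,-0.02],[-0.001,0,-0.018],[0,0,-0.004],[0,0,0]],"turn":[0,0,0,0]}'
```

```text
time_s: 23.12
tool_pos: [0.4831, -0.2972, 0.0503]
tool_rot: [26.5, 87.9, 28.4]
force: [0.4, -0.5, -0.3]
grip_width: 0.0872
```

```bash
python3 -m pendant '{"xyz":[[0,0,-0.001],[0,0,0],[0,0,0],[0,0,0],[0,0,0],[0,0,0],[0,0,0]],"turn":[0,0,0,0,0,0,0]}' 0 40; python3 -m pendant '{"xyz":[[0,0,0.006],[0,0,0.015],[0,0,0.02],[0,0,0.015],[0,0,0],[0,0,0]],"turn":[0,0,0,0,0,0]}'
python3 - <<'E'
from h import *
for i in range(4): o=st();read_camera("top")
snap("side","s14",3,(130,160,330,350))
E
```

```text
time_s: 24.0
tool_pos: [0.484, -0.2979, 0.0505]
tool_rot: [23.4, 87.8, 25.4]
force: [-0.1, 0.1, -0.5]
grip_width: 0.0594
time_s: 24.75
tool_pos: [0.4822, -0.2968, 0.1088]
tool_rot: [28.1, 87.9, 30.0]
force: [0.3, 0.2, -4.5]
grip_width: 0.0597
24.75 [ 0.4822 -0.2968  0.1088] [28.1 87.9 30. ] F [ 0.32  0.16 -4.5 ] w 0.0597
24.8 [ 0.4823 -0.2969  0.1088] [27.7 87.9 29.6] F [-0.34 -0.95 -3.73] w 0.0598
24.85 [ 0.4821 -0.2969  0.1086] [28.1 87.9 30. ] F [ 0.31 -0.04 -4.87] w 0.0597
24.9 [ 0.4821 -0.2969  0.1084] [28.4 87.9 30.3] F [-0.21  0.93 -4.48] w 0.0596
```

View pics/s14.png

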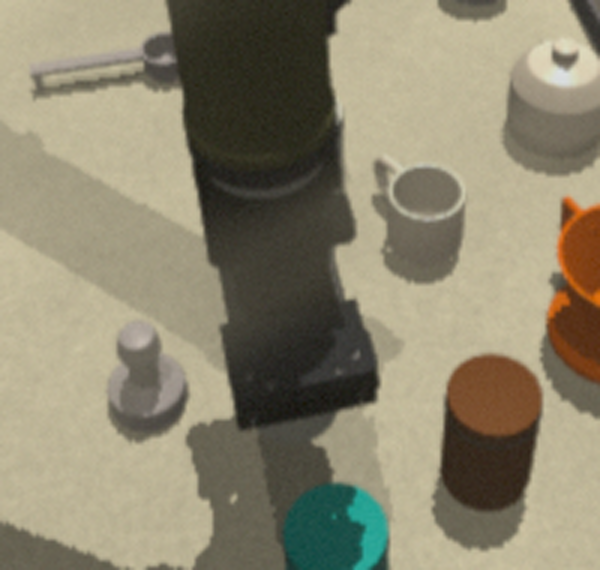

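```bash
python3 -m pendant '{"xyz":[[0,0,-0.02],[0,0,-0.02],[0,0,-0.01],[0,0,-0.003],[0,0,0]],"turn":[0,0,0,0,0]}'; python3 -m pendant '{"xyz":[[0,0,-0.003],[0,0,-0.001]],"turn":[0,0]}'
```

```text
time_s: 25.62
tool_pos: [0.4807, -0.2963, 0.0506]
tool_rot: [33.2, 88.1, 35.1]
force: [-0.2, 0.5, 0.4]
grip_width: 0.0599
time_s: 25.88
tool_pos: [0.4816, -0.2969, 0.0507]
tool_rot: [33.5, 87.9, 35.3]
force: [0.1, 0.5, -4.3]
grip_width: 0.0596
```

```bash
python3 -m pendant '{"xyz":[[0,0,-0.001],[0,0,-0.001]],"turn":[0,0]}'
```

```text
time_s: 26.12
tool_pos: [0.482, -0.297, 0.0506]
tool_rot: [33.9, 87.8, 35.8]
force: [-4.1, 3.0, 9.7]
grip_width: 0.0597
```

Firmly on the shelf. Release, check that it stands, then take it again.

```bash
python3 -m pendant '{"xyz":[[0,0,0],[0,0,0],[0,0,0],[0,0,0]],"turn":[0,0,0,0]}' 1
python3 - <<'E'
from h import *
o=st();snap("wrist","w15")
print((Ro.from_euler("xyz",o["tool_rot"],degrees=True).as_matrix()).round(3))
E
```

```text
time_s: 26.62
tool_pos: [0.4837, -0.2978, 0.0511]
tool_rot: [28.2, 87.7, 30.1]
force: [0.6, 0.1, 0.0]
grip_width: 0.0853
26.62 [ 0.4837 -0.2978  0.0511] [28.2 87.7 30.1] F [0.63 0.09 0.05] w 0.0853
[[ 0.034 -0.034  0.999]
 [ 0.02   0.999  0.033]
 [-0.999  0.019  0.035]]
```

View pics/w15.png

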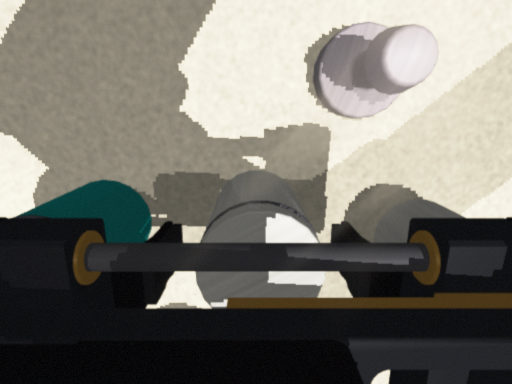

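```bash
python3 -m pendant '{"xyz":[[0,0,-0.002],[0,0,0],[0,0,0],[0,0,0],[0,0,0],[0,0,0],[0,0,0]],"turn":[0,0,0,0,0,0,0]}' 0 40; python3 -m pendant '{"xyz":[[0,0,0.006],[0,0,0.015],[0,0,0.022],[0,0,0.026],[0,0,0.026],[0,0,0.026],[0,0,0.026],[0,0,0.02],[0,0,0.01],[0,0,0]],"turn":[0,0,0,0,0,0,0,0,0,0]}'
```

```text
time_s: 27.55
tool_pos: [0.4837, -0.2973, 0.0488]
tool_rot: [29.2, 87.7, 31.1]
force: [-0.5, 0.4, 0.8]
grip_width: 0.0594
time_s: 28.8
tool_pos: [0.4791, -0.2981, 0.2347]
tool_rot: [31.4, 87.8, 33.1]
force: [0.6, -0.6, -3.4]
grip_width: 0.0593
```

```bash
python3 -m pendant '{"xyz":[[0,0,0],[0,0,0],[0,0,0],[0,0,0]],"turn":[0,0,0,0]}'
python3 - <<'E'
from h import *
o=st();snap("side","s16",1.5);snap("top","t16",1.5);snap("wrist","w16")
for i in range(4): read_camera("top"); o=st()
E
```

```text
time_s: 29.3
tool_pos: [0.4776, -0.2973, 0.2319]
tool_rot: [37.7, 88.0, 39.4]
force: [-0.0, -0.2, -4.0]
grip_width: 0.0596
29.3 [ 0.4776 -0.2973  0.2319] [37.7 88.  39.4] F [-0.04 -0.19 -3.99] w 0.0596
29.5 [ 0.4778 -0.2974  0.2323] [36.9 88.  38.6] F [-0.05  0.04 -4.02] w 0.0592
29.55 [ 0.4778 -0.2974  0.2324] [36.7 88.  38.4] F [-0.48  0.15 -5.15] w 0.0597
29.6 [ 0.4778 -0.2975  0.2324] [36.6 88.  38.2] F [-0.28  0.93 -4.49] w 0.0596
29.65 [ 0.4778 -0.2974  0.2324] [36.5 88.  38.2] F [ 0.19  0.24 -4.39] w 0.0595
```

View pics/s16.png

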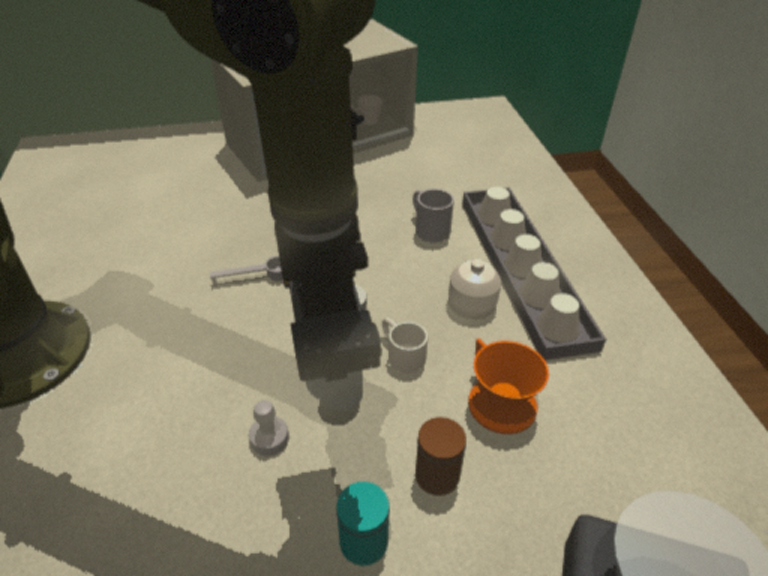

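View pics/t16.png

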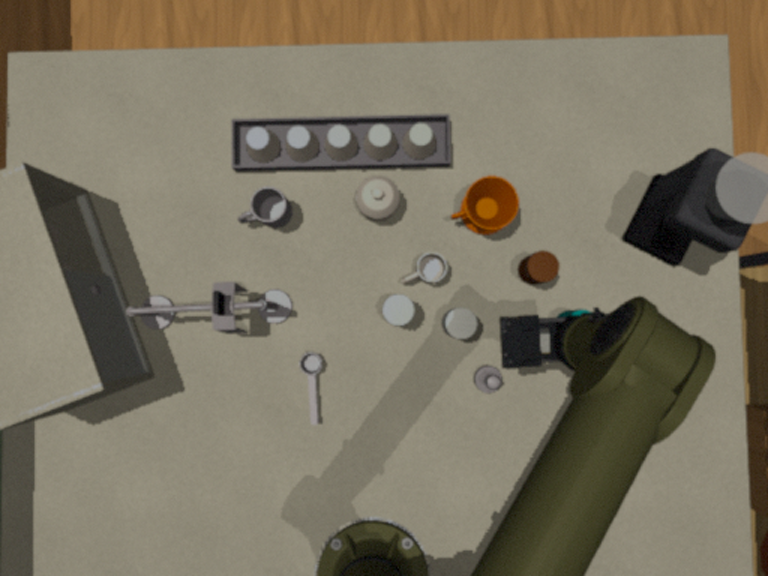

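View pics/w16.png

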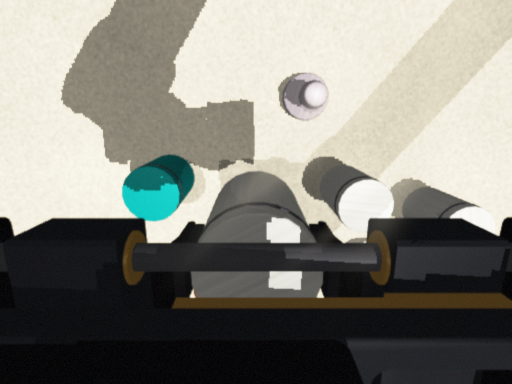

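```bash
python3 -c "
from h import *
st(); print(readout.get_obs()['joint_velocities'].round(2)); print(sign_off())"
```

```text
29.65 [ 0.4778 -0.2974  0.2324] [36.5 88.  38.2] F [ 0.19  0.24 -4.39] w 0.0595
[ 0.    0.12 -0.    0.07 -0.02  0.04  0.02]
the job is handed in; nothing more can be done
None
```

The job is done and handed in at 29.7 s. The strap is hanging on the rail, and the gripper is holding the right tin, which is the full one.

- **Strap:** I lifted it off the middle tin, hung it astride the bar at about y = 0.26 m with one leg on each side, and let go. The side picture after release and the last top picture both show it hanging there.
- **Hefting:** In order, the left tin pulled about 1.8 N, the middle about 1.3 N and the right about 4.4 N. I set each one back upright and released it. I then took the right one up again.
- **Last checks:** The tin's underside is about 18 cm above the shelf. The force held at 4 to 5 N down, the opening was steady at 59.5 mm, and the joints were nearly still. The last top picture shows the other two tins standing and the other things where they were.
- **Less clean:**
  - The tool drifted to about 2 degrees off vertical over the moves. The tin was gripped while it stood on the shelf, and the tilt changed by less than half a degree during the lift, so it should hang nearly upright. I did not measure its tilt separately.
  - Single force readings scatter by about ±0.7 N. The two light tins can't be ranked against each other, but the full one is clear.

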